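# Find the hidden battery-door release on the bakery scale

## Robot

A 6-joint arm with a two-finger parallel gripper is mounted at the origin on the work surface. World frame = base frame: x ahead of the robot, y to its left, z up, the work surface at z = 0. Lengths are in m, angles in rad, forces in N, time in s.
With the tool pointing down it reaches from about 0.35 to 0.975 m from the base axis. Payload 4.9 kg.
Tool frame: the origin (TCP) lies midway between the tips of the shut fingers; the grasp point (between the pads) lies 19 mm behind it; z points along the fingers, y is the direction in which the jaws open and shut (so a half turn about z gives the same grasp; the last joint's range is limited). The gripper opens to 85 mm and grips with 20 to 120 N. Pads are 22 mm wide; open, the fingers measure 114 mm over their backs; the gripper's body (76 mm by 85 mm) begins 54 mm behind the grasp point. The pads swing forward as they close: fully open they stand 13 mm farther back than shut.
Start: joints at [-1.317, 0.053, 1.613, -0, 1.476, -0.119], TCP at [0.228, -0.582, 0.231] pointing down, gripper open.
Joint ranges: [-3.01, 3.01], [-1.01, 2.22], [0.06, 2.58], [-1.02, 4.17], [0.09, 2.62], [-3.14, 3.14]. Speed limits (rad/s): [2.57, 2.57, 3.14, 3.14, 3.14, 3.14].

## Interface

Orientations are given as a rotation vector (axis times angle).
In Python, from station import ctrl gives the robot as it stands.
- The arm moves only by the tool apply_moves, never from a script. Its argument "rows" is a list of rows, each a list of 6 numbers: the shift along the tool's x, y, z in cm, then the turn, a rotation vector about the tool's x, y, z in units of 5 degrees (1.0 is 5 degrees). In form: [[x, y, z, rx, ry, rz], ...]. A call has 1 to 20 rows; each row is the pose to reach, as a shift and turn from the pose measured when the call began, along the tool's axes at that moment; what a row does not reach only later rows make up. A row lasts 1/10 s, in which the tool goes at most 50 mm and 8.59 degrees, less where a joint would pass 70% of its speed; a pose out of reach is approached as far as the arm can. A call with a gripper value outside its range is refused whole. "grip" is the closure, from 0 (fully open) to 1 (shut), set as the call begins (left out, the last holds). The fingers move at their own pace and stop on an object; "squeeze" is the grip in N (left out, the last holds). Time passes only in rows, so rows that repeat a pose let the fingers close. It gives the time, the measured TCP pose, the force and the opening at its end, in the units of the state.
- ctrl.get_obs(): the state, without advancing time (a new reading comes with each control period).
- ctrl.get_image(name): name is "scene" or "top" or "wrist"; returns a dict with "color" (420x560x3 uint8, blue, green, red), "mtx" (3x3 intrinsics, pixels), "rvec" (rotation vector, rad) and "tvec" (3), from world to camera coordinates, as OpenCV has them. Camera axes: x right, y down, z forward; pixel columns grow to the right and rows downward; lengths in m; the calibration is good to about 2 mm. A picture is of the moment at which its call begins. There is no depth.
- ctrl.finish_job(): hands the job in, once; it reports no verdict.
The state is a dict: "t": time; "q": joint angles; "dq": joint speeds; "effort": joint torques, N m; "tool_pos": TCP position; "tool_rot": TCP orientation; "contact_force": force on the tool from outside, world axes, zero at the start; "wrist_torque": the same for the moment, N m; "opening": finger opening in m.
Only numpy, scipy, OpenCV 4.12 (cv2) and the standard library are available. Lean on these libraries where they do the work, as an engineer would, in place of code of your own. Each camera call takes 0.05 s, during which the arm holds its last target.

## Task

The bakery's bench scale lies face down for a battery change, and its battery door is held shut by a release button hidden flush in the flat grey base plate. Feel across the plate with the fingertips for the spot that gives, press it right in until the battery door springs up, then draw back clear and leave the door standing open. Only touch and press: grasp nothing, and leave the shaker, the ramekin and the dough scraper where they are.

Things in the scene. Friction and masses are not known exactly. Their poses are not given: they have to be found in the camera images.
- scale: fixed bench scale lying upside down, 310 x 330 mm (x, y), flat underside 60 mm above the table. Origin: footprint centre at table height; x away from the robot at yaw 0, z up. Flat grey base plate: x -112 to +16, y -128 to +128 mm, level white rim round it. Rubber feet 24 mm wide, 9 mm high at x -129 and +128, y +-138 mm. Battery door: x +36 to +116, y +-60 mm.
- panel (a point): centre of the grey base plate's upper surface, 60 mm above the table; axes as the scale. Plate 128 x 256 mm (x, y) = 2 x 4 squares of 64 mm (centres x +-32; y +-32, +-96 mm from this point). The hidden button is in the middle of one of these eight squares, a different one each time; all the rest is solid and rigid.
- release (a joint): travel of the hidden button, m: 0 at rest, 0.006 fully in. Round grey disc 44 mm across in a 46 mm hole, seen as a thin ring, its face 2 mm below the plate's surface; moves straight down against a spring (2 N to start, 5 N fully in), frees the door catch before 0.005, springs back when let go.
- battery_door (a joint): opening angle, rad: 0 shut and level with the plate, 1.4 standing open (stop). Grey plastic flap 80 x 120 x 6 mm hinged on its far (+x) edge; once the catch is freed a spring swings it up, away from the plate, in about a second, and it stays open by itself.
- shaker: loose steel shaker can beside the scale, 64 mm across, 100 mm high, origin at the centre of its underside; bystander
- ramekin: loose white ceramic bowl beside the scale, 84 mm across, 45 mm high, origin at the centre of its underside; bystander
- scraper: loose dough scraper lying beside the scale, steel blade 130 x 85 mm with a wooden grip, 21 mm high, origin under its middle; bystander

How it is judged:
On the way:
1. the hidden button is pressed in by at least 3 mm (value of joint release above 0.003 m), for 0.05 s.
At the end, for the whole second after the job is handed in: the battery door stands open by more than 1.1 rad and at rest, the button has sprung back to within 2 mm of its rest position, and the shaker, ramekin and scraper are within 20 mm of where they started (value of joint battery_door above 1.1 rad and velocity of joint battery_door below 0.2 rad/s and value of joint release below 0.002 m and distance of each of shaker, ramekin, scraper from where it was at the start of the episode below 0.02 m); the robot touches nothing.
It fails at once if the shaker is lifted, carried or pushed more than 20 mm from its place (distance of shaker from where it was at the start of the episode above 0.02 m).
It fails at once if the ramekin is lifted, carried or pushed more than 20 mm from its place (distance of ramekin from where it was at the start of the episode above 0.02 m).
It fails at once if the scraper is lifted, carried or pushed more than 20 mm from its place (distance of scraper from where it was at the start of the episode above 0.02 m).
It also fails if it takes over 61 s, if anything falls off the work surface, if the arm or the gripper's body presses on something with over 40 N, if the wrist force passes 120 N, or if a joint passes its speed limit or range.

## Working session

There is one attempt and no reset: what is moved stays moved. The work goes in short steps, Python scripts to look and compute and a tool call to move; the robot and the scene stay as the last step left them, time stands still between calls to the robot, and variables do not carry over. Pictures are saved under pics/ and viewed, and the job is handed in when it is done.

Besides the shell and the picture viewer there is one more tool, called after "Emit:" by a JSON object that holds its "name" and its "arguments". apply_moves: Moves the arm, as the interface text tells. Its arguments: {"type":"object","properties":{"rows":{"type":"array","items":{"type":"array","items":{"type":"number"}}},"grip":{"type":"number"},"squeeze":{"type":"number"}},"required":["rows"]}

```bash
mkdir -p pics; python3 - <<'E'
from station import ctrl
import cv2
o=ctrl.get_obs();print(o)
for n in("scene","top","wrist"):
    i=ctrl.get_image(n);cv2.imwrite(f"pics/{n}0.png",i["color"])
    print(n,i["mtx"],i["rvec"],i["tvec"])
E
```

```text
{'t': 0.0, 'q': array([-1.31702124e+00,  5.33593519e-02,  1.61431265e+00, -2.97695485e-05,
        1.47599379e+00, -1.18992661e-01]), 'dq': array([ 7.39285081e-04, -3.86373080e-04,  8.69059969e-04,  7.46909890e-04,
       -3.06286344e-05, -3.99999271e-04]), 'effort': array([-1.12815364e-03, -3.93680334e+01, -3.70177174e+01, -3.07545424e-04,
        7.03406346e-03, -8.84938970e-06]), 'tool_pos': array([ 0.22745906, -0.58146352,  0.23005033]), 'tool_rot': array([-3.08515114e+00, -5.81779376e-01,  2.65558879e-04]), 'contact_force': array([-0.56631558, -0.46036473,  0.28552687]), 'wrist_torque': array([-0.00802202, -0.0094695 ,  0.0011866 ]), 'opening': 0.08544953845226257}
scene [[531.33614405   0.         287.34851894]
 [  0.         531.33614405 216.16246948]
 [  0.           0.           1.        ]] [ 2.31732011  0.57541051 -0.22845929] [-0.48487814 -0.11514687  1.52902666]
top [[474.83424911   0.         279.70385205]
 [  0.         474.83424911 208.85513682]
 [  0.           0.           1.        ]] [ 2.11011176 -2.1257192   0.17580279] [0.07276836 0.54007492 0.93240271]
wrist [[361.81386378   0.         273.79185223]
 [  0.         361.81386378 211.81306099]
 [  0.           0.           1.        ]] [-2.38829482  1.62807328  0.24379224] [-0.62363782 -0.03766357  0.3790582 ]
```

View pics/top0.png

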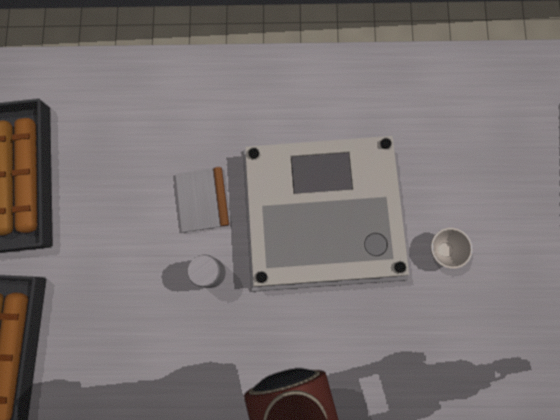

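View pics/scene0.png

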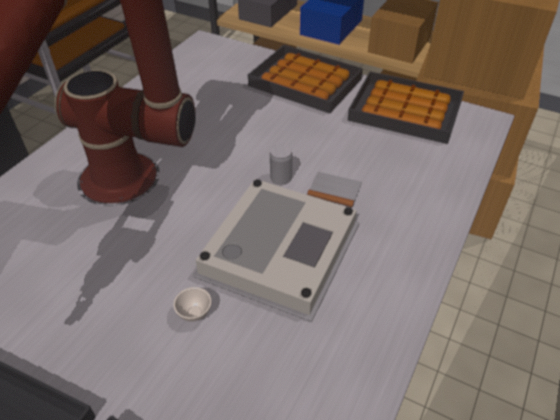

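View pics/wrist0.png

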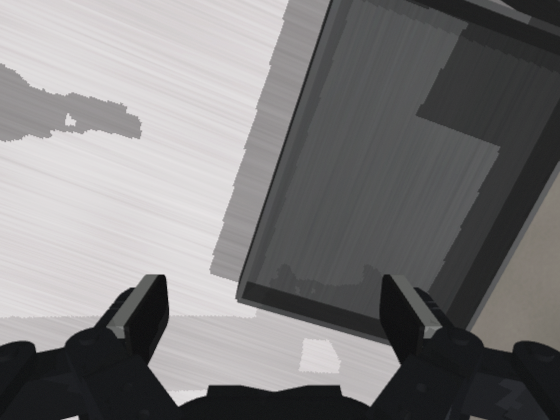

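The ring of the button shows in the top view at about (376,244) and in the scene view at about (232,252). That is the near, right-hand square (x -32, y -96). The shaker is at (205,271), the ramekin at (452,248) and the scraper at (203,200), all in the top view. Next I measure.

```bash
cat > h.py <<'E'
import cv2,numpy as np
def ray(i,uv,z):
    R=cv2.Rodrigues(np.array(i["rvec"],float))[0];t=np.array(i["tvec"],float).ravel()
    d=R.T@np.linalg.inv(i["mtx"])@np.array([uv[0],uv[1],1.]);c=-R.T@t
    return c+d*(z-c[2])/d[2]
E
python3 - <<'E'
from station import ctrl
import cv2,numpy as np
from h import ray
for n,feetbox in(("top",(240,130,170,160)),("scene",(190,170,175,140))):
    i=ctrl.get_image(n);g=cv2.cvtColor(i["color"],cv2.COLOR_BGR2GRAY)
    m=(g<45).astype(np.uint8)
    x,y,w,h=feetbox;mm=np.zeros_like(m);mm[y:y+h,x:x+w]=m[y:y+h,x:x+w]
    _,_,st,ce=cv2.connectedComponentsWithStats(mm)
    for s,c in zip(st[1:],ce[1:]):
        if 40<s[4]<250: print(n,"foot",c.round(1),s[4],ray(i,c,.067).round(4))
    r=(376,244) if n=="top" else (232,252)
    print(n,"ring",ray(i,r,.060).round(4))
    cr=i["color"][r[1]-40:r[1]+40,r[0]-55:r[0]+55];cv2.imwrite(f"pics/{n}_c.png",cv2.resize(cr,None,fx=7,fy=7,interpolation=cv2.INTER_CUBIC))
    if n=="top":
        for nm,p,z in(("ramekin",(452,248),.045),("shaker",(203,269),.1),("scr",(222,197),.02)):print(nm,ray(i,p,z).round(3))
E
```

```text
top foot [385.3 143.2] 72 [ 0.6743 -0.1516  0.067 ]
top foot [253.1 153. ] 68 [0.6562 0.1233 0.067 ]
top foot [399.4 266.9] 80 [ 0.4185 -0.1679  0.067 ]
top foot [261.1 276.8] 75 [0.4009 0.1061 0.067 ]
top ring [ 0.4651 -0.1248  0.06  ]
ramekin [ 0.457 -0.281  0.045]
shaker [0.415 0.216 0.1  ]
scr [0.573 0.193 0.02 ]
scene ring [ 0.469  -0.1301  0.06  ]
```

View pics/top_c.png

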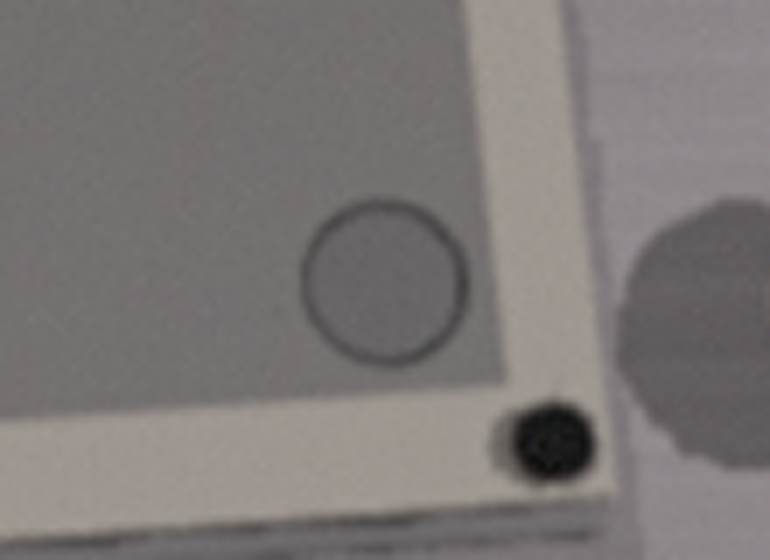

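View pics/scene_c.png

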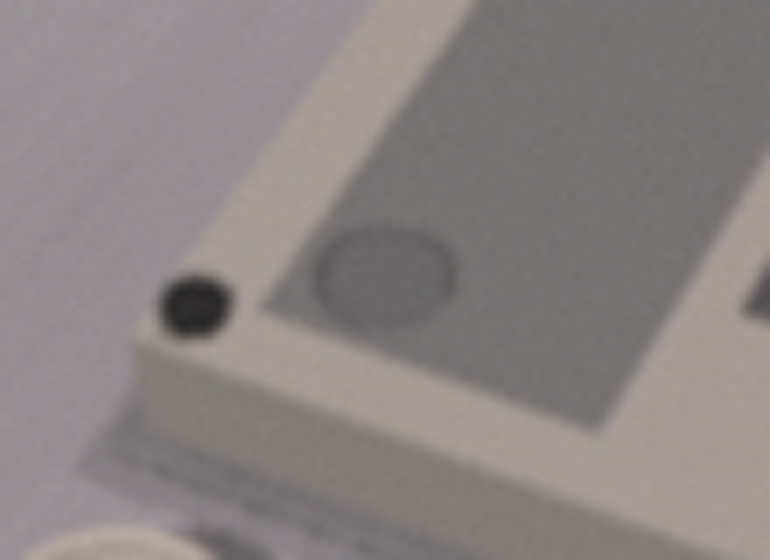

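Both views agree. Going from the feet to the (-32,-96) square gives (0.4646,-0.123), and the ring itself gives (0.4645,-0.125). Next I work out the move in tool axes.

```bash
cat >> h.py <<'E'
def delta(o,p):
    R=cv2.Rodrigues(np.array(o["tool_rot"]))[0]
    return (R.T@(np.array(p)-o["tool_pos"])*100).round(2),R.round(3)
E
python3 - <<'E'
from station import ctrl
from h import *
o=ctrl.get_obs()
print(delta(o,[.4645,-.1242,.12]), delta(o,[.4645,-.1242,.23])[0])
E
```

```text
(array([ 38.73, -33.98,  11.11]), array([[ 0.931,  0.364, -0.   ],
       [ 0.364, -0.931,  0.001],
       [ 0.   , -0.001, -1.   ]])) [ 38.73 -33.99   0.11]
```

Emit:
{"name": "apply_moves", "arguments": {"rows": [[3, -2.6, 0, 0, 0, 0], [6, -5.2, 0, 0, 0, 0], [9, -7.9, 0, 0, 0, 0], [12, -10.5, 0, 0, 0, 0], [15, -13.2, 0, 0, 0, 0], [18, -15.8, 0, 0, 0, 0], [21, -18.4, 0, 0, 0, 0], [24, -21, 0, 0, 0, 0], [27, -23.7, 0, 0, 0, 0], [30, -26.3, 0, 0, 0, 0], [33, -29, 0, 0, 0, 0], [36, -31.6, 0, 0, 0, 0], [38, -33.4, 0, 0, 0, 0], [38.7, -34, 2, 0, 0, 0], [38.7, -34, 5, 0, 0, 0], [38.7, -34, 8, 0, 0, 0], [38.7, -34, 10, 0, 0, 0], [38.7, -34, 11, 0, 0, 0], [38.7, -34, 11, 0, 0, 0], [38.7, -34, 11, 0, 0, 0]], "grip": 1}}

```text
t: 2.25
tool_pos: [0.4647, -0.1244, 0.1221]
tool_rot: [-3.087, -0.582, -0.002]
contact_force: [-0.2, 0.1, -0.1]
opening: 0.0002
```

```bash
python3 - <<'E'
from station import ctrl
from h import *
o=ctrl.get_obs();print(o["t"],o["opening"],o["contact_force"],o["tool_pos"],o["tool_rot"])
print(delta(o,[.4645,-.1242,.062])[0])
a=ctrl.get_image("top")["color"];b=ctrl.get_image("wrist")["color"];cv2.imwrite("pics/a1.png",np.hstack([a[100:320,160:490],cv2.resize(b,None,fx=.8,fy=.8)[:220]]))
E
```

```text
2.25 0.0001786094855414768 [-0.16256253  0.09815863 -0.05100086] [ 0.46473033 -0.12438414  0.12211755] [-3.08703417e+00 -5.82004820e-01 -1.86330284e-03]
[-0.02 -0.03  6.01]
```

View pics/a1.png

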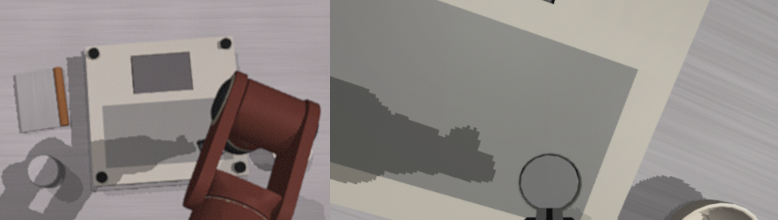

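The wrist view shows the ring just ahead of the shut fingertips, as it should, and the bystanders have not moved. I go down to just above the plate, then press gently.

Emit:
{"name": "apply_moves", "arguments": {"rows": [[0, 0, 2, 0, 0, 0], [0, 0, 4, 0, 0, 0], [0, 0, 5, 0, 0, 0], [0, 0, 5.5, 0, 0, 0], [0, 0, 5.8, 0, 0, 0], [0, 0, 5.8, 0, 0, 0], [0, 0, 5.8, 0, 0, 0]]}}

```text
t: 3.05
tool_pos: [0.4659, -0.1248, 0.0657]
tool_rot: [3.086, 0.582, 0.006]
contact_force: [-0.6, 0.6, -0.1]
opening: 0.0003
```

```bash
python3 - <<'E'
from station import ctrl
from h import *
b=ctrl.get_image("wrist");cv2.imwrite("pics/a2.png",b["color"])
R=cv2.Rodrigues(b["rvec"])[0]
print(cv2.projectPoints(np.array([[.4645,-.1242,.06],[*ctrl.get_obs()["tool_pos"]]]),b["rvec"],b["tvec"],b["mtx"],None)[0])
E
```

```text
[[[271.75887968 276.83898337]]

 [[274.30194059 280.62228266]]]
```

View pics/a2.png

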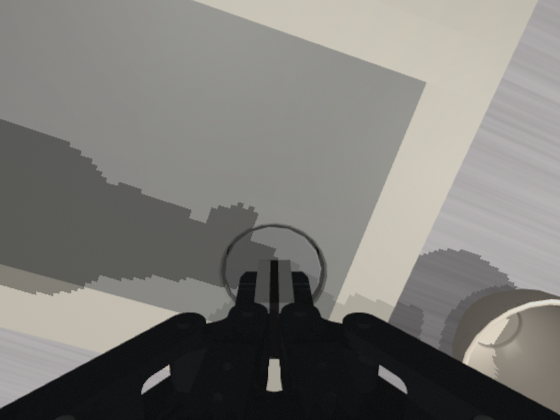

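The ring is centred at about (274,276) and the TCP projects to (274,281), so the tip is within 2 mm of the centre. I press.

Emit:
{"name": "apply_moves", "arguments": {"rows": [[-0.1, -0.1, 0.3, 0, 0, 0], [-0.1, -0.1, 0.6, 0, 0, 0], [-0.1, -0.1, 0.8, 0, 0, 0], [-0.1, -0.1, 0.9, 0, 0, 0], [-0.1, -0.1, 1.0, 0, 0, 0], [-0.1, -0.1, 1.1, 0, 0, 0], [-0.1, -0.1, 1.2, 0, 0, 0], [-0.1, -0.1, 1.2, 0, 0, 0], [-0.1, -0.1, 1.2, 0, 0, 0]]}}

```text
t: 4.0
tool_pos: [0.4646, -0.1243, 0.0537]
tool_rot: [3.086, 0.582, 0.005]
contact_force: [-1.5, 0.1, 3.9]
opening: 0.0001
```

The spot gives: 3.9 N means it is about 4 mm in. I press the rest of the way.

Emit:
{"name": "apply_moves", "arguments": {"rows": [[0, 0, 0.1, 0, 0, 0], [0, 0, 0.2, 0, 0, 0], [0, 0, 0.3, 0, 0, 0], [0, 0, 0.3, 0, 0, 0], [0, 0, 0.3, 0, 0, 0]]}}

```text
t: 4.5
tool_pos: [0.4647, -0.1243, 0.0519]
tool_rot: [3.086, 0.582, 0.004]
contact_force: [-6.5, 2.2, 11.7]
opening: 0.0001
```

```bash
python3 - <<'E'
from station import ctrl
from h import *
cv2.imwrite("pics/a3.png",ctrl.get_image("scene")["color"]);print(ctrl.get_obs()["contact_force"])
E
```

```text
[-6.0642382   2.00412421 13.12901688]
```

View pics/a3.png

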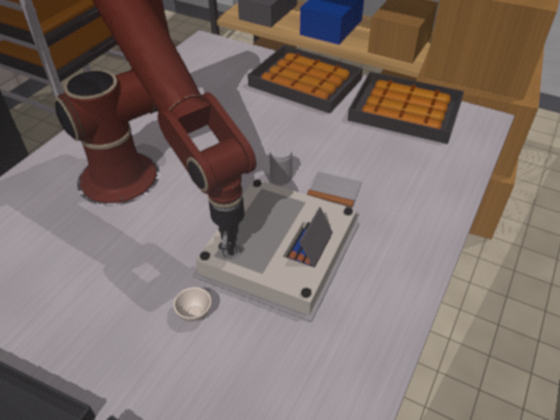

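The button is right in (bottomed at 0.052 m with 12–13 N), and the door stands up at about (318,237) in the scene view. I draw straight up and clear.

Emit:
{"name": "apply_moves", "arguments": {"rows": [[0, 0, -0.5, 0, 0, 0], [0, 0, -1.5, 0, 0, 0], [0, 0, -3, 0, 0, 0], [0, 0, -5, 0, 0, 0], [0, 0, -8, 0, 0, 0], [0, 0, -11, 0, 0, 0], [0, 0, -14, 0, 0, 0], [0, 0, -16, 0, 0, 0], [0, 0, -17, 0, 0, 0], [0, 0, -17, 0, 0, 0], [0, 0, -17, 0, 0, 0], [0, 0, -17, 0, 0, 0], [0, 0, -17, 0, 0, 0]]}}

```text
t: 5.85
tool_pos: [0.4636, -0.1239, 0.2203]
tool_rot: [-3.087, -0.582, -0.001]
contact_force: [-0.0, 1.0, -0.6]
opening: 0.0003
```

```bash
python3 - <<'E'
from station import ctrl
from h import *
o=ctrl.get_obs();print(o["t"],o["tool_pos"],o["contact_force"],abs(o["dq"]).max())
a=ctrl.get_image("top")["color"];b=ctrl.get_image("scene")["color"];cv2.imwrite("pics/a4.png",np.hstack([a[100:320,150:490],b[100:320,150:450]]))
E
```

```text
5.85 [ 0.46356008 -0.12394211  0.22028666] [-0.02387939  1.04295173 -0.57737436] 0.0070513745865558985
```

View pics/a4.png

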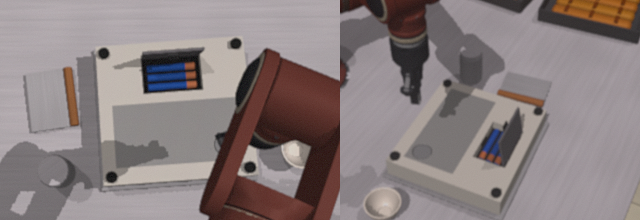

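The door is open with the batteries showing, the ring is visible again, nothing has been displaced, and the arm is clear and still. I hand the job in.

```bash
python3 - <<'E'
from station import ctrl
print(ctrl.finish_job())
E
```

```text
the job is handed in; nothing more can be done
None
```

The battery door is open and the job is handed in, at about 5.9 s on the robot's clock. The hand-in gives no verdict, so this rests on my own checks.

- **Finding the button:** I did not feel across the plate. The button's ring showed in both fixed cameras, in the near right-hand square (x -32, y -96 mm from the panel). The top view put it within 2 mm of where the feet placed it. The scene view, from a rough reading, was 6–7 mm off.
- **Pressing it:** I pressed there with the shut fingertips. The spot gave with 3.9 N at about 4 mm in. It then bottomed with the tip at 0.052 m and about 13 N, and the door sprang up.
- **Last checks:** I drew straight up to 0.22 m. The last pictures show the door standing open and the button ring in view. By eye, the shaker, ramekin and scraper are in their places. The arm was still, with about 1 N of residual force reading and nothing touching it.
- **Not measured:** I judged the door angle and the button's return from the pictures only.

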